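Close up the consumables chest

ROBOT

A 6-joint arm with a two-finger parallel gripper is mounted at the origin on a cart in front of the work surface, level with it; the furniture and walls round the work are solid. World frame = base frame: x ahead of the robot, y to its left, z up, the work surface at z = 0. Lengths are in m, angles in rad, forces in N, time in s.
With the tool pointing down it reaches from about 0.35 to 0.775 m from the base axis. Payload 5.5 kg.
Tool frame: the origin (TCP) lies at the very end of the fingers, on their centre line; the grasp point (between the pads) lies 19 mm behind it; x points along the fingers, y is the direction in which the jaws open and shut, and the axes are right-handed (so a half turn about x gives the same grasp; the last joint's range is limited). The gripper opens to 85 mm and grips with 20 to 120 N. Pads are 22 mm wide; open, the fingers measure 114 mm over their backs; the gripper's body (76 mm by 85 mm) begins 54 mm behind the grasp point. The pads swing forward as they close: fully open they stand 13 mm farther back than shut.
Start: joints at [1.136, 0.313, 0.046, 1.304, 0, 1.431], TCP at [0.167, 0.55, 0.231] pointing down, gripper open.
Joint ranges: [-2.76, 2.76], [-0.86, 1.69], [-1.03, 1.26], [-2.2, 2.34], [-1.47, 1.5], [-3.14, 3.14]. Speed limits (rad/s): [2.57, 2.57, 3.14, 3.14, 3.14, 3.14].

INTERFACE

Orientations are given as a unit quaternion [w, x, y, z].
In Python, from workcell import readout, cams, env, finder gives the robot as it stands.
- The arm moves only by the tool drive_tool, never from a script. Its argument "moves" is a list that holds one entry, the list of rows, each a list of 7 numbers: the shift along the tool's x, y, z in m, then the turn, a rotation vector about the tool's x, y, z in rad, then the closure in counts, from 0 (fully open) to 255 (shut). A call has exactly 5 rows; each row is the pose to reach, as a shift and turn from the pose measured when the call began, along the tool's axes at that moment; what a row does not reach only later rows make up. A row lasts 1/8 s, in which the tool goes at most 62.5 mm and 10.7 degrees, less where a joint would pass 70% of its speed; a pose out of reach is approached as far as the arm can. A call with a gripper value outside its range is refused whole. The fingers move at their own pace and stop on an object; "squeeze" is the grip in N (left out, the last holds). Time passes only in rows, so rows that repeat a pose let the fingers close, or fill a call up. It gives the time, the measured TCP pose, the force and the opening at its end, in the units of the state.
- readout.get_state(): the state, without advancing time (a new reading comes with each control period).
- cams.read_camera(name): name is "side" or "top"; returns the picture (420x560x3 uint8, blue, green, red); there is no depth.
- cams.camera_params(name): a dict with "mtx" (3x3 intrinsics, pixels), "R" (3x3) and "t" (3): a world point X has camera coordinates R X + t. Camera axes: x right, y down, z forward; pixel columns grow to the right and rows downward; lengths in m; the calibration is good to about 2 mm. A picture is of the moment at which its call begins. camera_params takes no time and is no camera call.
- env.hand_in(): hands the job in, once; it reports no verdict.
Trained networks look in the newest picture that a camera, given by its name, has taken for a name from the list of things; names that differ only in an ending like _2 or _b are one class to them, and where a whole thing is asked for, a point or a joint stands for the part that bears it (a point fixed in the world has none). Each returns a list of dicts, best first, with "conf" (0 to 1); they miss things now and then, are a little off and sometimes report something else, mostly with a low value. They report only what shows in the picture. A call takes as long as a camera call. They do not tell look-alikes from the thing itself.
- finder.regions_of(camera, name): "pixels" (420x560 bool, what is visible of it) and "point" ([column, row] in pixels, amid what is visible of it).
The state is a dict: "clock": time; "joint_pos": joint angles; "qvel": joint speeds; "tau": joint torques, N m; "tcp_pos": TCP position; "orientation": TCP orientation; "wrist_force": force on the tool from outside, world axes, zero at the start; "ft_torque": the same for the moment, N m; "finger_gap": finger opening in m.
Only numpy, scipy, OpenCV 4.12 (cv2) and the standard library are available. Lean on these libraries where they do the work, as an engineer would, in place of code of your own. Each camera call takes 0.05 s, during which the arm holds its last target.

TASK

Tidy away the welding consumables using only the fingertips: push the standing lid of the blue tin over and down until the tin is shut, and only then push both drawers, the wide one with the tin and the narrow one with the gas cups, fully home into the chest. Push gently, so that the three gas cups stay standing in their drawer; pick nothing up, and leave the small round paste tin in front of the chest where it is.

Things in the scene. Friction and masses are not known exactly. Their poses are not given: they have to be found in the camera images.
- chest: low grey steel chest of two side-by-side drawers, fixed to the bench: 200 deep (x) x 236 wide (y) x 104 high, on four 22 high feet, with a thin rubber mat on top (to 106); the torch hose runs beneath it. Origin at the centre of its underside on the bench; x points to its closed back, -x out of its open front, z up. Both drawers slide out to its -x. Its walls stop anything higher than 99 above the bench from entering.
- tin_drawer (a joint): how far the left, wider drawer (it holds the blue tin) is out, in m: 0 = fully home, 0.18 = at its outer stop. It runs stiffly: about 1.5 N of friction plus 10 N per m/s. It stays where it is left.
- cup_drawer (a joint): how far the right, narrower drawer (it holds the gas cups) is out, in m: 0 = fully home. Same friction and stop.
- tin_drawer_front (a point): centre of the outer face of the wide drawer's front panel, 65 above the bench; axes parallel to the chest's (-x points out of the face). The panel is 126 wide (y), 66 high (from 28 to 94 above the bench), 12 thick; a finger lip 72 wide and 3 thick, level at 89 to 92 above the bench, stands 11 out from the face. The drawer's side walls are 40 high, 70 above the bench.
- cup_drawer_front (a point): the same point of the narrow drawer's front panel: panel 94 wide, 66 high; lip 53 wide, standing 11 out, at the same height.
- tin: blue hinged tin, 91 x 128 x 34 with its lid shut, about 0.4 kg, lying loose on the floor of the wide drawer, 33 above the bench. Origin at the centre of its underside; x points to the hinge side (turned to the right, -y side of the drawer, beside the narrow drawer), y along the hinge. The hinge line is at x = 44, z = 26.
- tin_lid (a joint): angle of the tin's lid, rad: 0 = shut, 1.57 = upright, 2.01 = its stop, leaning back over the partition between the drawers towards the narrow one. The hinge rubs a little (about 0.01 N m): let go, the lid stays where it is while steeper than about 0.9 rad and only creeps down below that, so it has to be pushed over and then down until it is shut.
- lid_edge (a point): middle of the lid's free edge, level with its outer (top) face: 86 from the hinge line; the edge is 128 long, along the point's y, and the lid plate is 2 thick with a 8 deep rim. The point turns with the lid: its z is the outward normal of the lid's outer face.
- cup0_mid (a point): middle of a pink ceramic gas cup, diameter 20, height 46, standing loose on the floor of the narrow drawer; z along its length, pointing up.
- cup1_mid (a point): the same for a second gas cup, diameter 17, height 46.
- cup2_mid (a point): the same for a third gas cup, diameter 24, height 46.
- paste_tin: small round green and white paste tin, diameter 58, height 28, standing loose on the bench in front of the wide drawer, to be left alone. Origin at the centre of its underside.
Mind the look-alikes: they are no part of the job. There is more than one size of the tin; the one meant has the size given above.

How it is judged:
On the way, in this order (a step that is already met when the one before it is completed fails the run):
1. the tin's lid is shut while both drawers are still out (value of joint tin_lid below 0.1 rad and value of joint tin_drawer above 0.08 m and value of joint cup_drawer above 0.05 m), for 0.2 s.
2. both drawers are home (value of joint each of tin_drawer, cup_drawer below 0.005 m), for 0.2 s.
At the end, for the whole second after the job is handed in: Both drawers within 5 mm of home, the tin's lid within 0.1 rad of shut, the tin flat on its drawer floor and at rest, the three gas cups upright (within 0.2 rad) in their drawer, the paste tin within 15 mm of where it stood (all of step 2 and value of joint tin_lid below 0.1 rad and angle between each of cup0_mid, cup1_mid, cup2_mid's own z axis and vertical below 0.2 rad and height (world z) of tin below 0.042 m and angle between tin's own z axis and vertical below 0.1 rad and linear speed of tin below 0.02 m/s and distance of paste_tin from where it was at the start of the episode below 0.015 m); the robot touches nothing.
It fails at once if a drawer or the chest is rammed hard with the fingers (contact force between the fingers and chest above 60 N).
It fails at once if a gas cup is knocked over (angle between any of cup0_mid, cup1_mid, cup2_mid's own z axis and vertical above 0.6 rad).
It fails at once if the tin, a gas cup or the paste tin is lifted (height (world z) of tin above 0.052 m or height (world z) of any of cup0_mid, cup1_mid, cup2_mid above 0.076 m or height (world z) of paste_tin above 0.016 m).
It fails at once if the paste tin is pushed away (distance of paste_tin from where it was at the start of the episode above 0.03 m).
It also fails if it takes over 64 s, if anything falls off the work surface, if the arm or the gripper's body presses on something with over 40 N, if the wrist force passes 120 N, or if a joint passes its speed limit or range.

## Working session

There is one attempt and no reset: what is moved stays moved. The work goes in short steps, Python scripts to look and compute and a tool call to move; the robot and the scene stay as the last step left them, time stands still between calls to the robot, and variables do not carry over. Pictures are saved under pics/ and viewed, and the job is handed in when it is done.

Besides the shell and the picture viewer there is one more tool, called as a command line: name --argument value ..., lists and objects as JSON in quotes. drive_tool: Moves the arm, as the interface text tells. Its arguments: {"type":"object","properties":{"moves":{"type":"array"},"squeeze":{"type":"number"}},"required":["moves"]}

```bash
mkdir -p pics; ls; python3 - <<'E'
from workcell import readout, cams
import cv2
print(readout.get_state())
for n in("side","top"):
    cv2.imwrite(f"pics/{n}0.png",cams.read_camera(n)); p=cams.camera_params(n); print(n,p)
E
```

```text
pics
{'clock': 0.0, 'joint_pos': array([1.13638103e+00, 3.14011394e-01, 4.49652220e-02, 1.30357664e+00,
       5.18437769e-06, 1.43116705e+00]), 'qvel': array([ 5.94286433e-04,  2.98212562e-04, -1.34738546e-04,  1.94461978e-03,
       -1.23377192e-03,  8.14787818e-06]), 'tau': array([ 9.54989846e-04, -4.80623746e+01,  2.98534584e+01,  1.93364848e-02,
       -1.04776900e-04,  5.27689636e-06]), 'tcp_pos': array([0.16686585, 0.54972496, 0.23039698]), 'orientation': array([ 0.69925497,  0.10322677,  0.69962411, -0.10446442]), 'wrist_force': array([-0.10234416, -0.14493964, -0.5851475 ]), 'ft_torque': array([ 0.02184825, -0.01980073, -0.01348887]), 'finger_gap': 0.08532409590533917}
side {'mtx': array([[386.64562534,   0.        , 286.1834965 ],
       [  0.        , 386.64562534, 205.487996  ],
       [  0.        ,   0.        ,   1.        ]]), 'R': array([[ 0.92286702, -0.38473466,  0.01719593],
       [-0.20327066, -0.52454009, -0.82676401],
       [ 0.32710473,  0.75949781, -0.56228602]]), 't': array([-0.3451936 ,  0.39145981,  0.42904147])}
top {'mtx': array([[434.60327034,   0.        , 286.64728742],
       [  0.        , 434.60327034, 208.84768939],
       [  0.        ,   0.        ,   1.        ]]), 'R': array([[-0.02058004, -0.99955056,  0.02179778],
       [-0.99054195,  0.01742657, -0.13609907],
       [ 0.13565804, -0.02439254, -0.9904554 ]]), 't': array([0.42245207, 0.53915642, 0.96092154])}
```

View pics/side0.png

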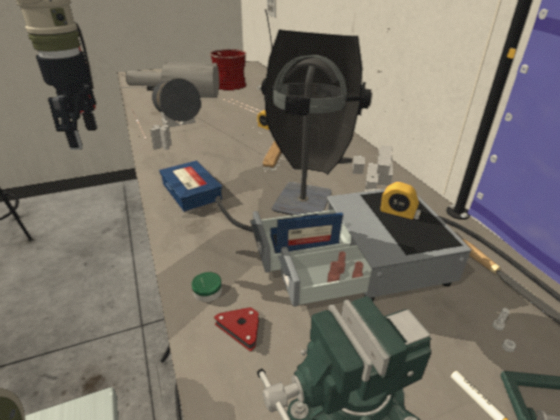

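View pics/top0.png

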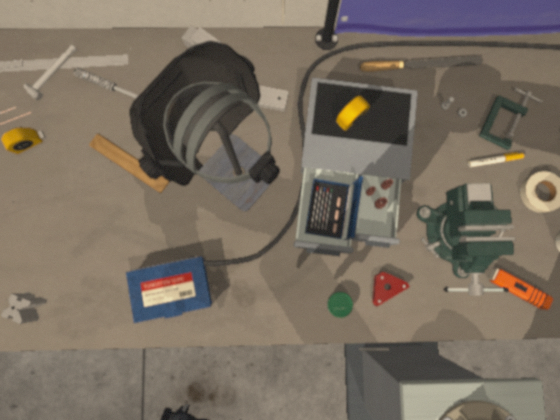

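```bash
cat > h.py <<'E'
import numpy as np, cv2
from workcell import readout, cams, env, finder
P={n:cams.camera_params(n) for n in("side","top")}
def onz(n,px,z):
    p=P[n];d=p["R"].T@np.linalg.inv(p["mtx"])@np.array([*px,1.]);c=-p["R"].T@p["t"]
    return c+d*(z-c[2])/d[2]
def proj(n,X):
    p=P[n];q=p["mtx"]@(p["R"]@np.asarray(X,float)+p["t"]);return q[:2]/q[2]
def tri(ps,pt):
    A=[];b=[]
    for n,px in(("side",ps),("top",pt)):
        p=P[n];d=p["R"].T@np.linalg.inv(p["mtx"])@np.array([*px,1.]);d/=np.linalg.norm(d);c=-p["R"].T@p["t"]
        M=np.eye(3)-np.outer(d,d);A.append(M);b.append(M@c)
    X=np.linalg.lstsq(np.vstack(A),np.hstack(b),rcond=None)[0]
    return X,proj("side",X)-ps,proj("top",X)-pt
E
python3 - <<'E'
from h import *
t=cv2.imread("pics/top0.png");s=cv2.imread("pics/side0.png")
cv2.imwrite("pics/tc.png",cv2.resize(t[65:325,280:440],None,fx=3,fy=2.3*3/2.3,interpolation=cv2.INTER_CUBIC)[:, :])
c=t[70:260,290:425];cv2.imwrite("pics/tc.png",cv2.resize(c,None,fx=3.15,fy=3.15,interpolation=cv2.INTER_CUBIC))
c=s[175:315,240:480];cv2.imwrite("pics/sc.png",cv2.resize(c,None,fx=3.3,fy=3.3,interpolation=cv2.INTER_CUBIC))
for n in("top","side"):
    cams.read_camera(n)
    for k in("chest","tin","tin_lid","tin_drawer","cup_drawer","cup0_mid","paste_tin"):
        for r in finder.regions_of(n,k)[:3]:
            ys,xs=np.nonzero(r["pixels"]);print(n,k,round(r["conf"],2),np.round(r["point"],1),xs.min(),xs.max(),ys.min(),ys.max())
E
```

```text
top chest 0.57 [359.3 151.2] 292 416 77 255
top tin 0.7 [331.5 205.7] 305 362 176 238
top tin_lid 0.93 [354.9 203.4] 347 362 177 237
top tin_lid 0.88 [168.8 287.7] 125 210 256 322
top tin_lid 0.55 [377.1 213.8] 352 400 175 247
top tin_drawer 0.8 [305.5 219.6] 293 356 167 255
top cup_drawer 0.93 [377.3 218.4] 353 400 175 247
top cup0_mid 0.56 [338.1 302.1] 327 352 291 317
top paste_tin 0.63 [339.8 302.9] 327 352 291 317
side chest 0.86 [374.3 256.1] 251 470 189 306
side chest 0.45 [306.7 228.6] 277 342 213 252
side tin 0.82 [308.7 232.4] 271 343 212 253
side tin 0.79 [189.3 184.7] 159 222 161 211
side tin_lid 0.93 [192.8 178.6] 161 221 161 199
side tin_lid 0.85 [307.2 232.9] 277 343 212 252
side tin_drawer 0.71 [270.  243.4] 251 349 211 271
side cup_drawer 0.57 [319.6 277.5] 279 370 247 304
side cup0_mid 0.43 [354.5 270.4] 351 363 261 278
side paste_tin 0.92 [205.9 287.1] 192 221 272 301
```

View pics/tc.png

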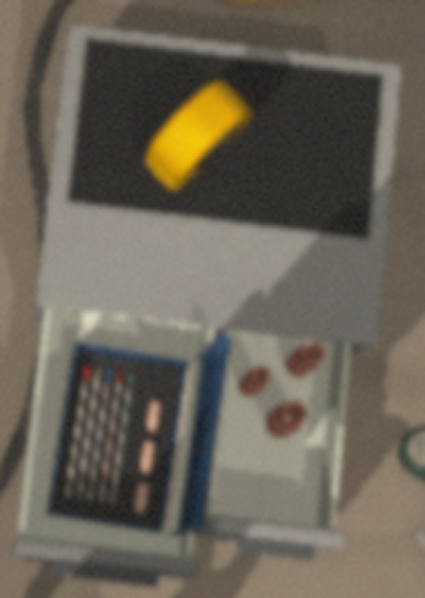

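View pics/sc.png

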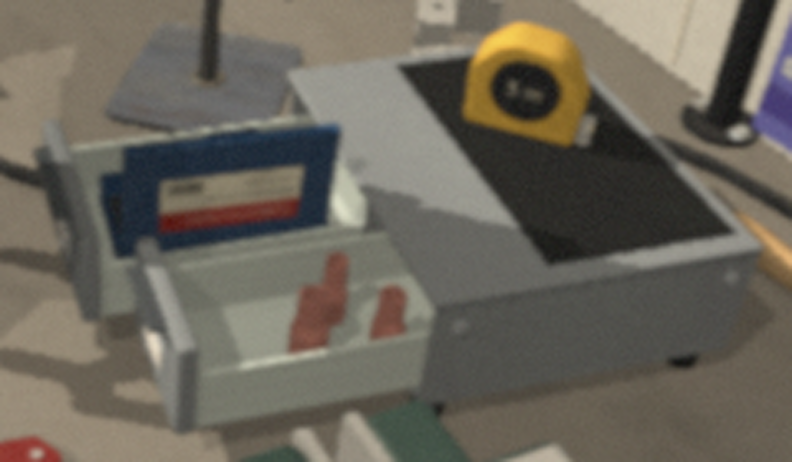

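```bash
python3 - <<'E'
from h import *
T=lambda u,v:np.array([290+u/3.15,70+v/3.15]);S=lambda u,v:np.array([240+u/3.3,175+v/3.3])
print("top z=.104")
C={}
for k,p in dict(bl=(70,26),br=(402,66),fl=(38,305),fr=(382,345)).items():
    C[k]=onz("top",T(*p),.104);print(k,C[k].round(4))
for k,p in dict(bl=(452,40),br=(760,243),fl=(290,72),fr=(438,300)).items():
    print("side",k,onz("side",S(*p),.104).round(4))
for a,b in(("bl","br"),("fl","fr"),("fl","bl"),("fr","br")):
    d=C[b]-C[a];print(a,b,np.linalg.norm(d).round(4),np.degrees(np.arctan2(d[1],d[0])).round(2))
print("panels z .094")
for p in((18,542),(197,562),(198,527),(343,540),(22,555),(195,573),(198,540),(343,548)): print(p,onz("top",T(*p),.094).round(4))
print("lips z.092");
for p in((52,575),(158,583),(222,548),(313,558)): print(p,onz("top",T(*p),.092).round(4))
print("lid edge tri")
print(tri(S(125,148),T(205,525)));print(tri(S(338,127),T(228,335)))
print("cups top .079")
for p in((305,358),(255,380),(286,418)): print(onz("top",T(*p),.077).round(4))
print("tin base rim z .06")
for p in((78,346),(48,512),(165,527),(190,360)): print(p,onz("top",T(*p),.059).round(4))
print("paste",onz("top",(339.8,303.5),.028),onz("side",(206,284),.028))
s=cams.read_camera
E
```

```text
top z=.104
bl [0.8279 0.3512 0.104 ]
br [0.7958 0.1182 0.104 ]
fl [0.6278 0.3788 0.104 ]
fr [0.5963 0.1443 0.104 ]
side bl [0.7556 0.371  0.104 ]
side br [0.7951 0.1206 0.104 ]
side fl [0.6293 0.3753 0.104 ]
side fr [0.5985 0.1482 0.104 ]
bl br 0.2353 -97.84
fl fr 0.2366 -97.67
fl bl 0.202 -7.85
fr br 0.2013 -7.46
panels z .094
(18, 542) [0.4672 0.3958 0.094 ]
(197, 562) [0.4515 0.2755 0.094 ]
(198, 527) [0.475  0.2738 0.094 ]
(343, 540) [0.4644 0.1757 0.094 ]
(22, 555) [0.4585 0.3934 0.094 ]
(195, 573) [0.4441 0.2771 0.094 ]
(198, 540) [0.4663 0.2742 0.094 ]
(343, 548) [0.459 0.176 0.094]
lips z.092
(52, 575) [0.4448 0.3734 0.092 ]
(158, 583) [0.438  0.3021 0.092 ]
(222, 548) [0.4607 0.2578 0.092 ]
(313, 558) [0.4527 0.1963 0.092 ]
lid edge tri
(array([0.47183725, 0.27914239, 0.14851524]), array([ 0.3790772 , -0.05401308]), array([-0.09391396,  0.33893494]))
(array([0.59587344, 0.25818397, 0.1448074 ]), array([ 0.22908042, -0.04701186]), array([-0.08167105,  0.20160563]))
cups top .079
[0.5933 0.1906 0.077 ]
[0.5782 0.2266 0.077 ]
[0.551  0.2061 0.077 ]
tin base rim z .06
(78, 346) [0.6081 0.3482 0.059 ]
(48, 512) [0.4899 0.3728 0.059 ]
(165, 527) [0.4778 0.2909 0.059 ]
(190, 360) [0.5967 0.2685 0.059 ]
paste [0.33220068 0.29760512 0.028     ] [0.32766809 0.28878544 0.028     ]
```

```bash
cat >> h.py <<'E'
from scipy.spatial.transform import Rotation as Ro
YAW=np.radians(-7.8)
EX=np.array([np.cos(YAW),np.sin(YAW),0]);EY=np.array([-np.sin(YAW),np.cos(YAW),0])
def st():
    s=readout.get_state();q=s["orientation"];return s,np.array(s["tcp_pos"]),Ro.from_quat([*q[1:],q[0]])
def goal(ydir):  # tool x down, tool y along ydir
    x=np.array([0,0,-1.]);y=ydir/np.linalg.norm(ydir);return Ro.from_matrix(np.c_[x,y,np.cross(x,y)])
def rows(targets,G=None):
    s,p,R=st();G=G or R
    print("tcp",p.round(4),"clock",round(s["clock"],2),"F",s["wrist_force"].round(2),"gap",s["finger_gap"])
    print("Rtool\n",R.as_matrix().round(3),"turn",(R.inv()*G).as_rotvec().round(3))
    for t in targets: print(R.inv().apply(np.array(t)-p).round(4))
E
python3 - <<'E'
from h import *
print(tri((367,97),(265,168)),tri((298,103),(150,168)))
print(onz("side",(400,185),.104), tri((400,185),(352,112)))
s,p,R=st();print(R.as_matrix().round(3))
for y in(EX,-EX,EY,-EY): print((R.inv()*goal(y)).as_rotvec().round(3))
rows([(.53,.225,.2)],goal(EX))
# vise heights
print(tri((352,300),(475,190)))
E
```

```text
(array([0.64139957, 0.4174714 , 0.30688191]), array([-35.7066809 ,   4.03926264]), array([ 20.85223292, -36.54262898])) (array([0.63712289, 0.65614032, 0.22092816]), array([-14.0543513 ,   1.24521093]), array([  7.37283996, -18.296104  ]))
[0.81202531 0.35954548 0.104     ] (array([0.73016932, 0.27552233, 0.16778198]), array([-2.41750475,  0.63176823]), array([ 1.12280591, -2.18683837]))
[[ 0.     0.291  0.957]
 [ 0.     0.957 -0.291]
 [-1.     0.     0.   ]]
[ 1.412 -0.    -0.   ]
[-1.729  0.    -0.   ]
[-0.159  0.    -0.   ]
[ 2.983 -0.    -0.   ]
tcp [0.1671 0.5502 0.2313] clock 0.9 F [-0.27 -0.76  0.34] gap 0.08504746814105743
Rtool
 [[ 0.     0.291  0.957]
 [ 0.     0.957 -0.291]
 [-1.     0.     0.   ]] turn [ 1.412 -0.    -0.   ]
[ 0.0313 -0.2058  0.4417]
(array([0.52863684, 0.04903666, 0.16042639]), array([23.31676276, -6.02208612]), array([-6.02529356, 16.128185  ]))
```

drive_tool --moves '[[[0, -0.02, 0.04, -0.03, 0, 0, 255], [0, -0.045, 0.09, -0.06, 0, 0, 255], [0, -0.07, 0.14, -0.09, 0, 0, 255], [0, -0.09, 0.19, -0.12, 0, 0, 255], [0, -0.11, 0.23, -0.159, 0, 0, 255]]]' --squeeze 20

```text
clock: 1.52
tcp_pos: [0.3567, 0.3768, 0.2315]
orientation: [0.706, 0.048, 0.705, -0.048]
wrist_force: [-0.2, -0.6, 0.5]
finger_gap: -0.0
```

```bash
python3 - <<'E'
from h import *
rows([(.53,.225,.2),(.53,.225,.118)],goal(EY))
E
```

```text
tcp [0.3567 0.3768 0.2315] clock 1.52 F [-0.17 -0.64  0.46] gap -4.099489634073362e-05
Rtool
 [[ 0.001  0.135  0.991]
 [ 0.001  0.991 -0.135]
 [-1.     0.001  0.001]] turn [ 0.001  0.001 -0.001]
[ 0.0315 -0.1271  0.1922]
[ 0.1135 -0.1271  0.1921]
```

drive_tool --moves '[[[0, -0.03, 0.05, 0, 0, 0, 255], [0, -0.065, 0.1, 0, 0, 0, 255], [0.01, -0.1, 0.15, 0, 0, 0, 255], [0.02, -0.127, 0.185, 0, 0, 0, 255], [0.03, -0.127, 0.192, 0, 0, 0, 255]]]'

```text
clock: 2.15
tcp_pos: [0.5319, 0.2227, 0.201]
orientation: [0.706, 0.05, 0.705, -0.049]
wrist_force: [-0.1, -0.2, 0.5]
finger_gap: 0.0
```

```bash
python3 - <<'E'
from h import *
rows([(.53,.225,.118),(.534,.27,.118)],goal(EY))
t=cams.read_camera("top");s=cams.read_camera("side")
c=np.hstack([cv2.resize(t[70:270,270:430],(400,500)),cv2.resize(s[130:330,240:400],(400,500))]);cv2.imwrite("pics/a1.png",c)
E
```

```text
tcp [0.5319 0.2227 0.201 ] clock 2.15 F [-0.13 -0.19  0.47] gap 3.524288065268065e-05
Rtool
 [[ 0.001  0.139  0.99 ]
 [ 0.     0.99  -0.139]
 [-1.     0.     0.001]] turn [-0.004  0.001 -0.   ]
[ 0.083   0.002  -0.0023]
[ 0.083   0.0471 -0.0046]
```

View pics/a1.png

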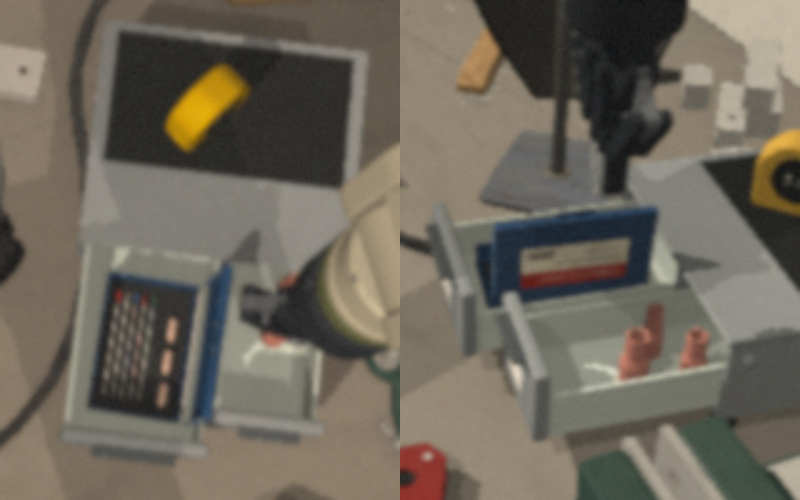

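drive_tool --moves '[[[0.02, 0, 0, 0, 0, 0, 255], [0.045, 0, 0, 0, 0, 0, 255], [0.07, 0, 0, 0, 0, 0, 255], [0.08, 0, 0, 0, 0, 0, 255], [0.08, 0.01, 0, 0, 0, 0, 255]]]'

```text
clock: 2.88
tcp_pos: [0.53, 0.2351, 0.1201]
orientation: [0.704, 0.048, 0.706, -0.048]
wrist_force: [1.0, 0.3, 0.1]
finger_gap: 0.0001
```

drive_tool --moves '[[[0, 0.008, 0, 0, 0, 0, 255], [0, 0.016, 0, 0, 0, 0, 255], [0, 0.024, 0, 0, 0, 0, 255], [0, 0.032, 0, 0, 0, 0, 255], [0, 0.04, 0, 0, 0, 0, 255]]]'

```text
clock: 3.5
tcp_pos: [0.5357, 0.2751, 0.1201]
orientation: [0.705, 0.048, 0.706, -0.048]
wrist_force: [-0.6, -0.6, -0.6]
finger_gap: -0.0001
```

```bash
python3 - <<'E'
from h import *
rows([(.54,.31,.118)],goal(EY))
t=cams.read_camera("top");s=cams.read_camera("side")
c=np.hstack([cv2.resize(t[70:270,270:430],(400,500)),cv2.resize(s[130:330,240:400],(400,500))]);cv2.imwrite("pics/a2.png",c)
E
```

```text
tcp [0.5357 0.2751 0.1201] clock 3.5 F [-0.63 -0.56 -0.6 ] gap -0.00014652887863055998
Rtool
 [[-0.003  0.136  0.991]
 [-0.     0.991 -0.136]
 [-1.    -0.001 -0.003]] turn [-0.001 -0.003  0.001]
[ 0.0021  0.0351 -0.0004]
```

View pics/a2.png

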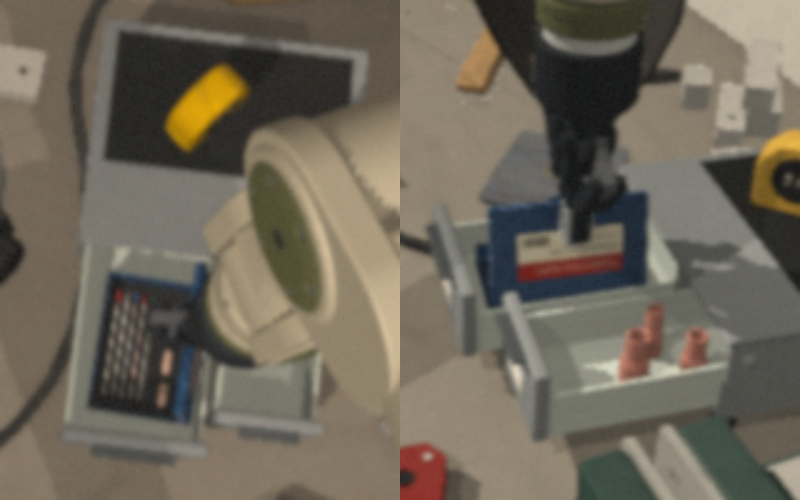

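drive_tool --moves '[[[0.002, 0.01, 0, 0, 0, 0, 255], [0.006, 0.02, 0, 0, 0, 0, 255], [0.012, 0.028, 0, 0, 0, 0, 255], [0.018, 0.035, 0, 0, 0, 0, 255], [0.026, 0.042, 0, 0, 0, 0, 255]]]'

```text
clock: 4.22
tcp_pos: [0.5413, 0.3179, 0.0936]
orientation: [0.705, 0.048, 0.706, -0.048]
wrist_force: [1.4, -1.3, 0.8]
finger_gap: 0.0002
```

```bash
python3 - <<'E'
from h import *
rows([(.54,.31,.068)],goal(EY))
t=cams.read_camera("top");s=cams.read_camera("side")
c=np.hstack([cv2.resize(t[70:270,270:430],(400,500)),cv2.resize(s[130:330,240:400],(400,500))]);cv2.imwrite("pics/a3.png",c)
E
```

```text
tcp [0.5413 0.3179 0.0936] clock 4.22 F [ 1.4  -1.27  0.83] gap 0.0001840688915464319
Rtool
 [[-0.002  0.135  0.991]
 [ 0.001  0.991 -0.135]
 [-1.     0.    -0.003]] turn [ 0.001 -0.003 -0.   ]
[ 0.0256 -0.008  -0.0002]
```

View pics/a3.png

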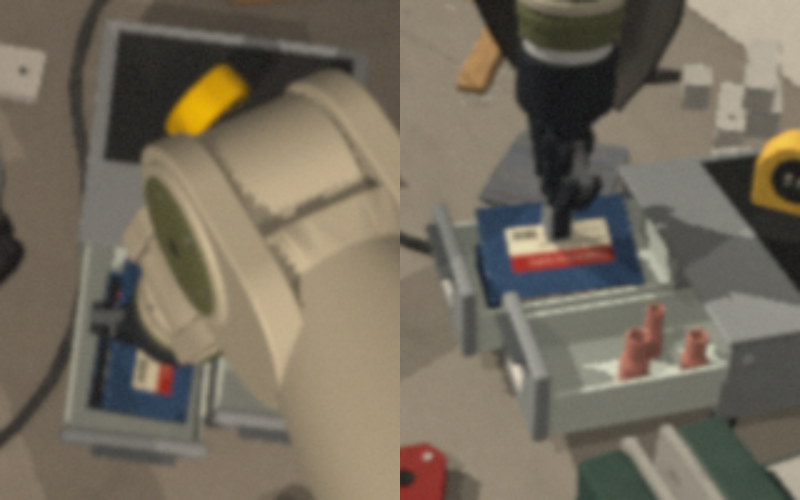

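drive_tool --moves '[[[0.006, 0, 0, 0, 0, 0, 255], [0.012, 0, 0, 0, 0, 0, 255], [0.018, 0, 0, 0, 0, 0, 255], [0.023, 0, 0, 0, 0, 0, 255], [0.026, 0, 0, 0, 0, 0, 255]]]'

```text
clock: 4.95
tcp_pos: [0.5409, 0.3176, 0.0677]
orientation: [0.704, 0.048, 0.707, -0.048]
wrist_force: [-3.3, -3.1, 19.8]
finger_gap: 0.0002
```

```bash
python3 - <<'E'
from h import *
rows([(.54,.31,.066)],goal(EY))
s=cams.read_camera("side")
cv2.imwrite("pics/a4.png",cv2.resize(s[170:320,230:430],(800,600)))
E
```

```text
tcp [0.5409 0.3176 0.0677] clock 4.95 F [-3.33 -3.09 19.78] gap 0.00022186423541015044
Rtool
 [[-0.003  0.135  0.991]
 [-0.     0.991 -0.135]
 [-1.    -0.001 -0.003]] turn [ 0.001 -0.003  0.001]
[ 0.0017 -0.0076  0.0001]
```

View pics/a4.png

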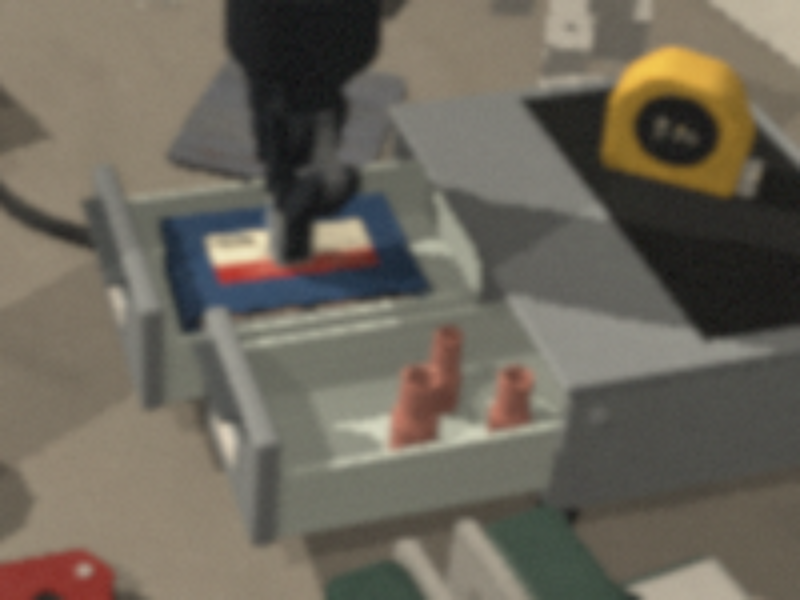

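drive_tool --moves '[[[-0.01, 0, 0, 0, 0, 0, 255], [-0.04, 0, 0, 0, 0, 0, 255], [-0.08, 0, 0, 0, 0, 0, 255], [-0.11, 0, -0.04, 0, 0, 0, 255], [-0.11, 0, -0.1, 0, 0, 0, 255]]]'

```text
clock: 5.62
tcp_pos: [0.4443, 0.3319, 0.1811]
orientation: [0.707, 0.05, 0.704, -0.047]
wrist_force: [-0.0, 0.3, 0.4]
finger_gap: 0.0
```

```bash
python3 - <<'E'
from h import *
L=np.array([.4414,.3378,0])
rows([L-.035*EX+[0,0,.18],L-.035*EX+[0,0,.06]],goal(EY))
t=cams.read_camera("top");s=cams.read_camera("side")
c=np.hstack([cv2.resize(t[150:270,280:400],(400,400),interpolation=2),cv2.resize(s[190:310,250:370],(400,400),interpolation=2)]);cv2.imwrite("pics/a5.png",c)
E
```

```text
tcp [0.4443 0.3319 0.1811] clock 5.62 F [-0.03  0.25  0.4 ] gap 2.955740463310298e-05
Rtool
 [[ 0.003  0.137  0.991]
 [ 0.003  0.991 -0.137]
 [-1.     0.003  0.003]] turn [-0.001  0.003 -0.003]
[ 0.001   0.0054 -0.0387]
[ 0.121   0.0051 -0.039 ]
```

View pics/a5.png

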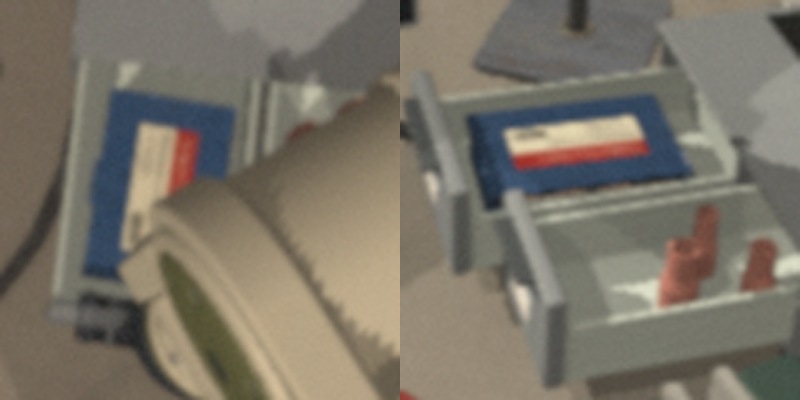

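drive_tool --moves '[[[0, 0.005, -0.02, 0, 0, 0, 255], [0, 0.005, -0.039, 0, 0, 0, 255], [0.03, 0.005, -0.039, 0, 0, 0, 255], [0.075, 0.005, -0.039, 0, 0, 0, 255], [0.116, 0.005, -0.039, 0, 0, 0, 255]]]'

```text
clock: 6.35
tcp_pos: [0.3968, 0.3406, 0.0615]
orientation: [0.703, 0.046, 0.708, -0.047]
wrist_force: [0.5, 0.1, -0.9]
finger_gap: 0.0001
```

```bash
python3 - <<'E'
from h import *
L=np.array([.4414,.3378,0])
rows([L-.011*EX+[0,0,.06]],goal(EY))
t=cams.read_camera("top");s=cams.read_camera("side")
c=np.hstack([cv2.resize(t[200:320,280:400],(400,400),interpolation=2),cv2.resize(s[190:310,190:310],(400,400),interpolation=2)]);cv2.imwrite("pics/a6.png",c)
E
```

```text
tcp [0.3968 0.3406 0.0615] clock 6.35 F [ 0.46  0.12 -0.92] gap 0.00012495075489707682
Rtool
 [[-0.007  0.131  0.991]
 [-0.002  0.991 -0.131]
 [-1.    -0.003 -0.007]] turn [ 0.004 -0.007  0.003]
[0.0012 0.0031 0.0336]
```

View pics/a6.png

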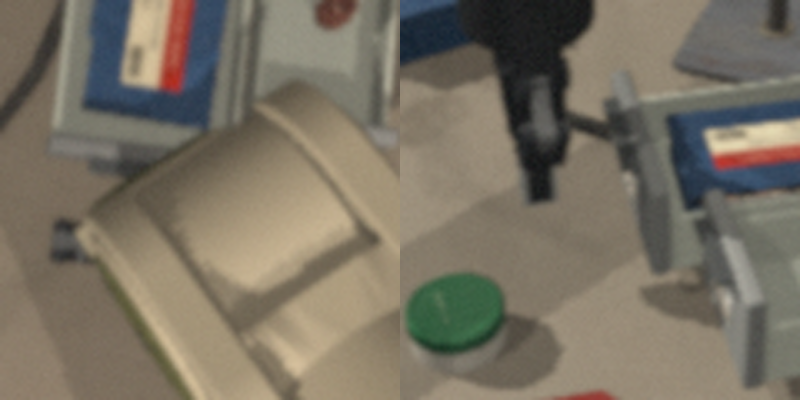

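drive_tool --moves '[[[0, 0.003, 0.01, 0, 0, 0, 255], [0, 0.003, 0.018, 0, 0, 0, 255], [0, 0.003, 0.025, 0, 0, 0, 255], [0, 0.003, 0.031, 0, 0, 0, 255], [0, 0.003, 0.037, 0, 0, 0, 255]]]'

```text
clock: 7.08
tcp_pos: [0.4309, 0.3366, 0.0583]
orientation: [0.7, 0.044, 0.711, -0.049]
wrist_force: [-2.6, 0.6, 1.8]
finger_gap: 0.0002
```

drive_tool --moves '[[[0, 0, 0.007, 0, 0, 0, 255], [0, 0, 0.014, 0, 0, 0, 255], [0, 0, 0.021, 0, 0, 0, 255], [0, 0, 0.028, 0, 0, 0, 255], [0, 0, 0.035, 0, 0, 0, 255]]]'

```text
clock: 7.7
tcp_pos: [0.4659, 0.3318, 0.0577]
orientation: [0.7, 0.044, 0.711, -0.049]
wrist_force: [-2.0, -1.5, 1.8]
finger_gap: -0.0003
```

```bash
python3 - <<'E'
from h import *
L=np.array([.4414,.3378,0])
rows([L-.011*EX+.15*EX+[0,0,.06]],goal(EY))
t=cams.read_camera("top");s=cams.read_camera("side")
c=np.hstack([cv2.resize(t[150:270,280:400],(400,400),interpolation=2),cv2.resize(s[190:310,250:370],(400,400),interpolation=2)]);cv2.imwrite("pics/a7.png",c)
E
```

```text
tcp [0.4659 0.3318 0.0577] clock 7.7 F [-2.02 -1.55  1.81] gap -0.0003274479143267428
Rtool
 [[-0.015  0.132  0.991]
 [-0.006  0.991 -0.132]
 [-1.    -0.008 -0.014]] turn [ 0.004 -0.014  0.008]
[-0.0039  0.0021  0.1138]
```

View pics/a7.png

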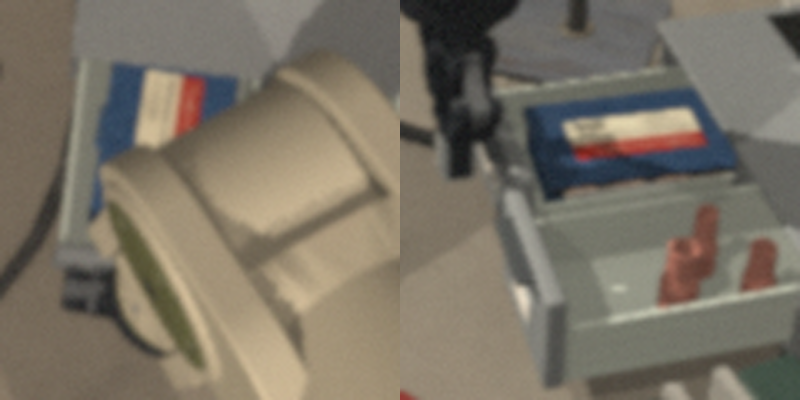

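drive_tool --moves '[[[-0.001, 0, 0.008, 0, -0.005, 0, 255], [-0.001, 0, 0.016, 0, -0.01, 0.003, 255], [-0.002, 0, 0.024, 0, -0.014, 0.006, 255], [-0.002, 0, 0.032, 0, -0.014, 0.008, 255], [-0.002, 0, 0.04, 0, -0.014, 0.008, 255]]]'

```text
clock: 8.43
tcp_pos: [0.5072, 0.3264, 0.0593]
orientation: [0.706, 0.047, 0.705, -0.047]
wrist_force: [-2.9, -0.2, -0.4]
finger_gap: 0.0
```

drive_tool --moves '[[[0, 0, 0.008, 0, 0, 0, 255], [0, 0, 0.016, 0, 0, 0, 255], [0, 0, 0.024, 0, 0, 0, 255], [0, 0, 0.032, 0, 0, 0, 255], [0, 0, 0.04, 0, 0, 0, 255]]]'

```text
clock: 9.05
tcp_pos: [0.5474, 0.3209, 0.0593]
orientation: [0.706, 0.047, 0.705, -0.047]
wrist_force: [-1.7, -0.8, 0.3]
finger_gap: 0.0001
```

drive_tool --moves '[[[0, 0, 0.006, 0, 0, 0, 255], [0, 0, 0.012, 0, 0, 0, 255], [0, 0, 0.016, 0, 0, 0, 255], [0, 0, 0.019, 0, 0, 0, 255], [0, 0, 0.022, 0, 0, 0, 255]]]'

```text
clock: 9.68
tcp_pos: [0.5693, 0.318, 0.0595]
orientation: [0.706, 0.047, 0.705, -0.047]
wrist_force: [-1.8, -0.3, -0.2]
finger_gap: 0.0002
```

```bash
python3 - <<'E'
from h import *
L=np.array([.4414,.3378,0])
rows([L-.011*EX+.157*EX+[0,0,.06]],goal(EY))
t=cams.read_camera("top");s=cams.read_camera("side")
c=np.hstack([cv2.resize(t[130:230,280:380],(400,400),interpolation=2),cv2.resize(s[180:280,270:370],(400,400),interpolation=2)]);cv2.imwrite("pics/a8.png",c)
E
```

```text
tcp [0.5693 0.318  0.0595] clock 9.68 F [-1.76 -0.34 -0.19] gap 0.00024826243411875984
Rtool
 [[ 0.001  0.132  0.991]
 [-0.     0.991 -0.132]
 [-1.    -0.     0.001]] turn [0.003 0.001 0.   ]
[-0.0005  0.0022  0.0166]
```

View pics/a8.png

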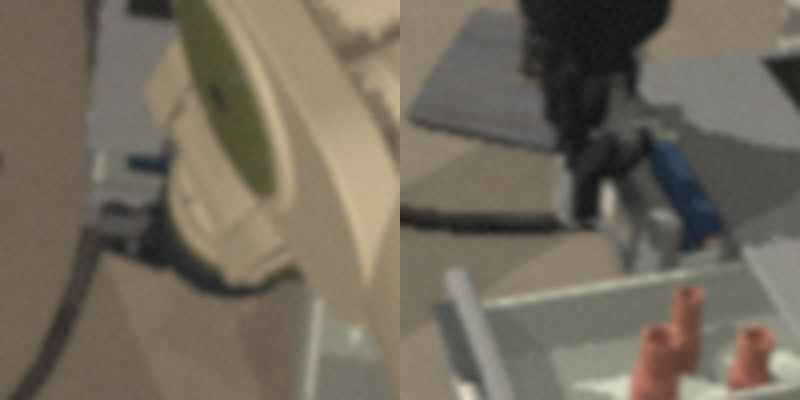

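drive_tool --moves '[[[0, 0, 0.004, 0, 0, 0, 255], [0, 0, 0.007, 0, 0, 0, 255], [0, 0, 0.01, 0, 0, 0, 255], [0, 0, 0.012, 0, 0, 0, 255], [0, 0, 0.013, 0, 0, 0, 255]]]'

```text
clock: 10.4
tcp_pos: [0.5829, 0.3164, 0.0596]
orientation: [0.706, 0.047, 0.705, -0.047]
wrist_force: [-1.9, -1.2, -0.5]
finger_gap: 0.0
```

```bash
python3 - <<'E'
from h import *
t=cams.read_camera("top");s=cams.read_camera("side")
c=np.hstack([cv2.resize(t[130:230,280:380],(400,400),interpolation=2),cv2.resize(s[180:280,270:370],(400,400),interpolation=2)]);cv2.imwrite("pics/a9.png",c)
E
```

```text
(no output)
```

View pics/a9.png

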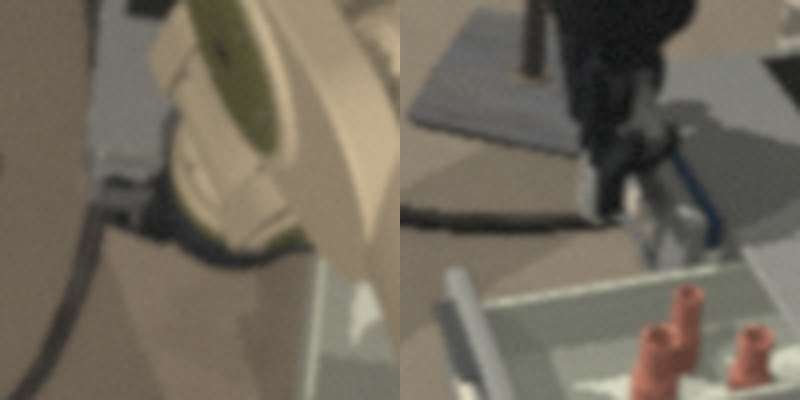

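drive_tool --moves '[[[0, 0, 0.001, 0, 0, 0, 255], [0, 0, 0.002, 0, 0, 0, 255], [0, 0, 0.0025, 0, 0, 0, 255], [0, 0, 0.003, 0, 0, 0, 255], [0, 0, 0.003, 0, 0, 0, 255]]]'

```text
clock: 11.12
tcp_pos: [0.5861, 0.316, 0.0597]
orientation: [0.707, 0.047, 0.705, -0.047]
wrist_force: [-1.0, 0.1, -0.8]
finger_gap: -0.0
```

drive_tool --moves '[[[0, 0, 0.001, 0, 0, 0, 255], [0, 0, 0.0015, 0, 0, 0, 255], [0, 0, 0.002, 0, 0, 0, 255], [0, 0, 0.002, 0, 0, 0, 255], [0, 0, 0.002, 0, 0, 0, 255]]]'

```text
clock: 11.75
tcp_pos: [0.5882, 0.3157, 0.0596]
orientation: [0.707, 0.047, 0.704, -0.047]
wrist_force: [-0.4, -0.6, -1.0]
finger_gap: -0.0
```

drive_tool --moves '[[[0, 0, 0.001, 0, 0, 0, 255], [0, 0, 0.0015, 0, 0, 0, 255], [0, 0, 0.002, 0, 0, 0, 255], [0, 0, 0.002, 0, 0, 0, 255], [0, 0, 0.002, 0, 0, 0, 255]]]'

```text
clock: 12.38
tcp_pos: [0.5892, 0.3156, 0.0596]
orientation: [0.706, 0.047, 0.705, -0.047]
wrist_force: [-4.7, -0.5, 1.3]
finger_gap: 0.0
```

drive_tool --moves '[[[0, 0, 0.001, 0, 0, 0, 255], [0, 0, 0.001, 0, 0, 0, 255], [0, 0, 0.0015, 0, 0, 0, 255], [0, 0, 0.0015, 0, 0, 0, 255], [0, 0, 0.0015, 0, 0, 0, 255]]]'

```text
clock: 13.0
tcp_pos: [0.5891, 0.3156, 0.0596]
orientation: [0.705, 0.047, 0.706, -0.047]
wrist_force: [-6.9, -0.1, 3.0]
finger_gap: -0.0
```

drive_tool --moves '[[[0, 0, -0.02, 0, 0, 0, 255], [-0.02, 0, -0.06, 0, 0, 0, 255], [-0.06, 0, -0.1, 0, 0, 0, 255], [-0.06, 0, -0.14, 0, 0, 0, 255], [-0.06, 0, -0.18, 0, 0, 0, 255]]]'

```text
clock: 13.62
tcp_pos: [0.4112, 0.3401, 0.1212]
orientation: [0.706, 0.048, 0.705, -0.046]
wrist_force: [0.2, -1.2, -1.0]
finger_gap: -0.0001
```

```bash
python3 - <<'E'
from h import *
L=np.array([.4567,.227,0])
rows([L-.035*EX+[0,0,.12],L-.035*EX+[0,0,.06]],goal(EY))
t=cams.read_camera("top");s=cams.read_camera("side")
c=np.hstack([cv2.resize(t[130:250,290:410],(400,400),interpolation=2),cv2.resize(s[180:300,270:390],(400,400),interpolation=2)]);cv2.imwrite("pics/b1.png",c)
E
```

```text
tcp [0.4112 0.3401 0.1212] clock 13.62 F [ 0.19 -1.15 -1.02] gap -0.00012212341861943588
Rtool
 [[ 0.003  0.132  0.991]
 [ 0.003  0.991 -0.132]
 [-1.     0.003  0.002]] turn [ 0.004  0.002 -0.003]
[ 0.0009 -0.106   0.025 ]
[ 0.0609 -0.1062  0.0248]
```

View pics/b1.png

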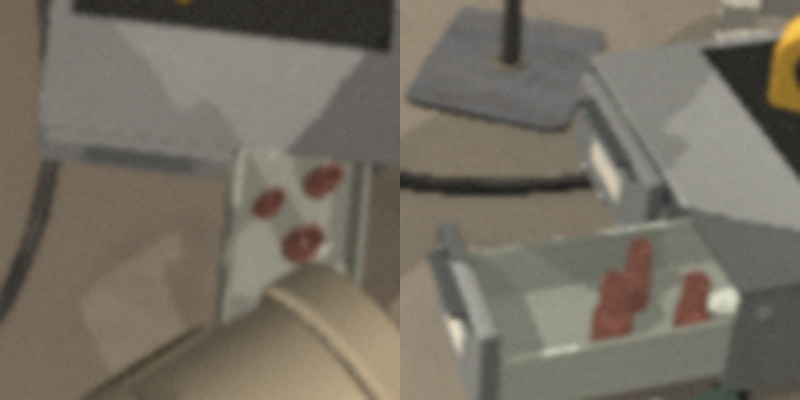

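drive_tool --moves '[[[0, -0.03, 0, 0, 0, 0, 255], [0, -0.07, 0.005, 0, 0, 0, 255], [0.0, -0.106, 0.015, 0, 0, 0, 255], [0.03, -0.106, 0.02, 0, 0, 0, 255], [0.06, -0.106, 0.025, 0, 0, 0, 255]]]'

```text
clock: 14.35
tcp_pos: [0.4216, 0.231, 0.0607]
orientation: [0.707, 0.047, 0.704, -0.046]
wrist_force: [-0.4, 0.8, 0.0]
finger_gap: -0.0002
```

```bash
python3 - <<'E'
from h import *
L=np.array([.4567,.227,0])
rows([L-.011*EX+[0,0,.06]],goal(EY))
t=cams.read_camera("top");s=cams.read_camera("side")
c=np.hstack([cv2.resize(t[180:300,310:430],(400,400),interpolation=2),cv2.resize(s[210:330,230:350],(400,400),interpolation=2)]);cv2.imwrite("pics/b2.png",c)
E
```

```text
tcp [0.4216 0.231  0.0607] clock 14.35 F [-0.45  0.85  0.03] gap -0.00015832408993293986
Rtool
 [[ 0.003  0.131  0.991]
 [ 0.002  0.991 -0.131]
 [-1.     0.002  0.003]] turn [ 0.005  0.003 -0.002]
[0.0008 0.0006 0.0243]
```

View pics/b2.png

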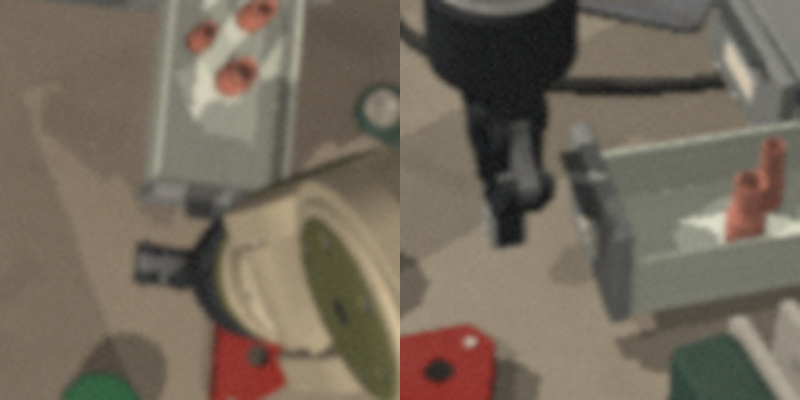

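```bash
python3 - <<'E'
from h import *
s,p,R=st();print(proj("top",p),proj("top",p+[0,0,.06]),proj("side",p))
print(proj("top",(.4567,.227,.092)),proj("side",(.4567,.227,.092)))
G=R.as_matrix()
for sgn in(-1,1): print(proj("top",p+G[:,1]*.0145*sgn+[0,0,.03]))
E
```

```text
[370.8341792 263.7432217] [377.05928217 263.42293726] [260.82315134 280.50347295]
[374.93670011 245.54597274] [280.94439604 262.72567187]
[380.61096844 264.34420026]
[367.08131675 262.83212262]
```

drive_tool --moves '[[[0, 0, 0.007, 0, 0, 0, 255], [0, 0, 0.013, 0, 0, 0, 255], [0, 0, 0.018, 0, 0, 0, 255], [0, 0, 0.022, 0, 0, 0, 255], [0, 0, 0.026, 0, 0, 0, 255]]]'

```text
clock: 15.08
tcp_pos: [0.4446, 0.227, 0.0583]
orientation: [0.704, 0.046, 0.707, -0.046]
wrist_force: [-1.9, 0.5, 0.6]
finger_gap: -0.0002
```

drive_tool --moves '[[[0, 0, 0.005, 0, 0, 0, 255], [0, 0, 0.01, 0, 0, 0, 255], [0, 0, 0.015, 0, 0, 0, 255], [0, 0, 0.02, 0, 0, 0, 255], [0, 0, 0.025, 0, 0, 0, 255]]]'

```text
clock: 15.7
tcp_pos: [0.4696, 0.2235, 0.0582]
orientation: [0.704, 0.046, 0.707, -0.047]
wrist_force: [-2.3, -0.9, 0.6]
finger_gap: -0.0002
```

```bash
python3 - <<'E'
from h import *
L=np.array([.4567,.227,0])
rows([L-.011*EX+.13*EX+[0,0,.06]],goal(EY))
t=cams.read_camera("top");s=cams.read_camera("side")
c=np.hstack([cv2.resize(t[150:270,310:430],(400,400),interpolation=2),cv2.resize(s[210:330,250:370],(400,400),interpolation=2)]);cv2.imwrite("pics/b3.png",c)
E
```

```text
tcp [0.4696 0.2235 0.0582] clock 15.7 F [-2.26 -0.89  0.61] gap -0.00022391724995669555
Rtool
 [[-0.004  0.13   0.991]
 [-0.001  0.991 -0.13 ]
 [-1.    -0.001 -0.004]] turn [ 0.005 -0.004  0.001]
[-0.0022  0.0011  0.1057]
```

View pics/b3.png

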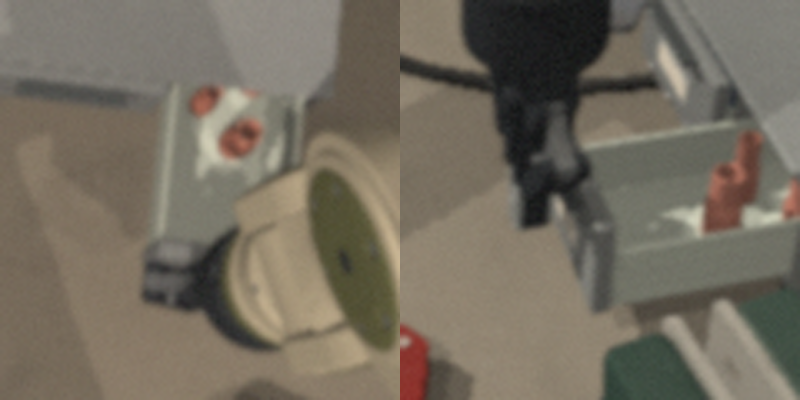

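Cups still stand; remaining about 105 mm.

drive_tool --moves '[[[-0.001, 0, 0.005, 0, 0, 0, 255], [-0.001, 0, 0.01, 0, 0, 0, 255], [-0.001, 0, 0.015, 0, 0, 0, 255], [-0.001, 0, 0.02, 0, 0, 0, 255], [-0.001, 0, 0.025, 0, 0, 0, 255]]]'

```text
clock: 16.42
tcp_pos: [0.4954, 0.2203, 0.0591]
orientation: [0.705, 0.046, 0.707, -0.047]
wrist_force: [-2.7, -0.9, -1.3]
finger_gap: 0.0002
```

drive_tool --moves '[[[0, 0, 0.005, 0, 0, 0, 255], [0, 0, 0.01, 0, 0, 0, 255], [0, 0, 0.015, 0, 0, 0, 255], [0, 0, 0.02, 0, 0, 0, 255], [0, 0, 0.025, 0, 0, 0, 255]]]'

```text
clock: 17.05
tcp_pos: [0.5206, 0.2169, 0.0591]
orientation: [0.705, 0.046, 0.707, -0.047]
wrist_force: [-1.4, -2.0, 0.1]
finger_gap: 0.0003
```

drive_tool --moves '[[[0, 0, 0.005, 0, 0, 0, 255], [0, 0, 0.01, 0, 0, 0, 255], [0, 0, 0.015, 0, 0, 0, 255], [0, 0, 0.02, 0, 0, 0, 255], [0, 0, 0.025, 0, 0, 0, 255]]]'

```text
clock: 17.68
tcp_pos: [0.5458, 0.2137, 0.0591]
orientation: [0.705, 0.046, 0.707, -0.047]
wrist_force: [-2.0, -1.6, 1.3]
finger_gap: -0.0002
```

drive_tool --moves '[[[0, 0, 0.004, 0, 0, 0, 255], [0, 0, 0.008, 0, 0, 0, 255], [0, 0, 0.011, 0, 0, 0, 255], [0, 0, 0.014, 0, 0, 0, 255], [0, 0, 0.016, 0, 0, 0, 255]]]'

```text
clock: 18.3
tcp_pos: [0.5619, 0.2116, 0.0591]
orientation: [0.705, 0.046, 0.706, -0.047]
wrist_force: [-1.3, -0.8, 0.6]
finger_gap: -0.0001
```

```bash
python3 - <<'E'
from h import *
s,p,R=st();print((p-[.5891,.3156,0])@EX, p, s["wrist_force"])
t=cams.read_camera("top");s=cams.read_camera("side")
c=np.hstack([cv2.resize(t[120:240,310:430],(400,400),interpolation=2),cv2.resize(s[210:310,290:390],(400,400),interpolation=2)]);cv2.imwrite("pics/b4.png",c)
E
```

```text
-0.012839869976837384 [0.56188983 0.21156956 0.05908414] [-1.30187612 -0.81577343  0.62138151]
```

View pics/b4.png

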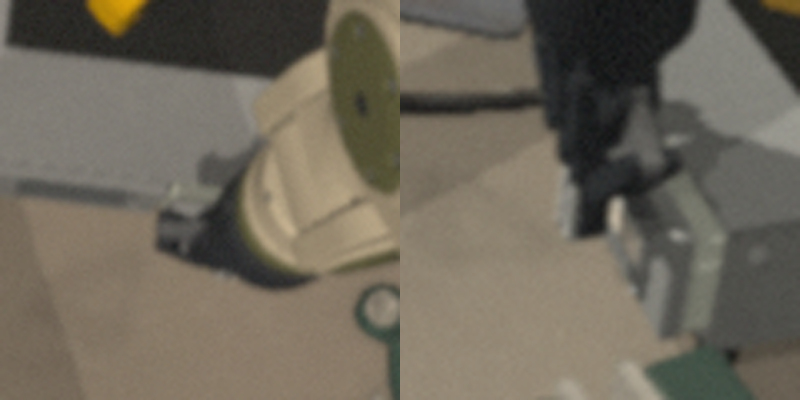

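12.8 mm left.

drive_tool --moves '[[[0, 0, 0.002, 0, 0, 0, 255], [0, 0, 0.004, 0, 0, 0, 255], [0, 0, 0.006, 0, 0, 0, 255], [0, 0, 0.008, 0, 0, 0, 255], [0, 0, 0.009, 0, 0, 0, 255]]]'

```text
clock: 19.02
tcp_pos: [0.5713, 0.2104, 0.0591]
orientation: [0.705, 0.046, 0.706, -0.047]
wrist_force: [-1.6, -0.8, 0.3]
finger_gap: 0.0
```

drive_tool --moves '[[[0, 0, 0.001, 0, 0, 0, 255], [0, 0, 0.0015, 0, 0, 0, 255], [0, 0, 0.002, 0, 0, 0, 255], [0, 0, 0.0025, 0, 0, 0, 255], [0, 0, 0.003, 0, 0, 0, 255]]]'

```text
clock: 19.65
tcp_pos: [0.5741, 0.2101, 0.0591]
orientation: [0.705, 0.046, 0.706, -0.046]
wrist_force: [-2.6, -1.0, 1.4]
finger_gap: -0.0
```

drive_tool --moves '[[[0, 0, 0.001, 0, 0, 0, 255], [0, 0, 0.001, 0, 0, 0, 255], [0, 0, 0.0015, 0, 0, 0, 255], [0, 0, 0.0015, 0, 0, 0, 255], [0, 0, 0.0015, 0, 0, 0, 255]]]'

```text
clock: 20.27
tcp_pos: [0.574, 0.21, 0.059]
orientation: [0.704, 0.046, 0.707, -0.046]
wrist_force: [-6.5, -0.3, 3.8]
finger_gap: -0.0
```

drive_tool --moves '[[[0, 0, 0.001, 0, 0, 0, 255], [0, 0, 0.001, 0, 0, 0, 255], [0, 0, 0.0015, 0, 0, 0, 255], [0, 0, 0.0015, 0, 0, 0, 255], [0, 0, 0.0015, 0, 0, 0, 255]]]'

```text
clock: 20.9
tcp_pos: [0.574, 0.21, 0.059]
orientation: [0.703, 0.046, 0.708, -0.046]
wrist_force: [-6.7, -0.6, 3.9]
finger_gap: -0.0003
```

At the stop, in line with the wide drawer. Back away and check.

drive_tool --moves '[[[0, 0, -0.02, 0, 0, 0, 255], [-0.02, 0, -0.06, 0, 0, 0, 255], [-0.06, 0, -0.1, 0, 0, 0, 255], [-0.1, 0, -0.14, 0, 0, 0, 255], [-0.14, 0, -0.17, 0, 0, 0, 255]]]'

```text
clock: 21.52
tcp_pos: [0.4058, 0.2325, 0.2019]
orientation: [0.704, 0.046, 0.708, -0.046]
wrist_force: [0.6, 1.2, -0.6]
finger_gap: 0.0001
```

drive_tool --moves '[[[0, 0.05, 0, 0, 0, 0, 255], [0, 0.1, 0, 0, 0, 0, 255], [0, 0.15, 0, 0, 0, 0, 255], [0, 0.2, 0, 0, 0, 0, 255], [0, 0.25, 0, 0, 0, 0, 255]]]'

```text
clock: 22.15
tcp_pos: [0.439, 0.4828, 0.2024]
orientation: [0.704, 0.047, 0.707, -0.045]
wrist_force: [1.6, -0.7, -0.1]
finger_gap: -0.0001
```

```bash
python3 - <<'E'
from h import *
t=cams.read_camera("top");s=cams.read_camera("side")
c=np.hstack([cv2.resize(t[70:320,280:430],(360,600),interpolation=2),cv2.resize(s[180:320,330-140:330-140+100+0],(428,600),interpolation=2)])
c=np.hstack([cv2.resize(t[70:320,280:430],(300,500),interpolation=2),cv2.resize(s[170:320,320:470],(500,500),interpolation=2)]);cv2.imwrite("pics/c1.png",c)
cv2.imwrite("pics/c2.png",s)
r=finder.regions_of("top","paste_tin");print([(x["conf"],x["point"]) for x in r]);r=finder.regions_of("side","paste_tin");print([(x["conf"],x["point"]) for x in r])
E
```

```text
[(0.51, [382.8, 182.3])]
[(0.58, [207.8, 284.6])]
```

View pics/c1.png

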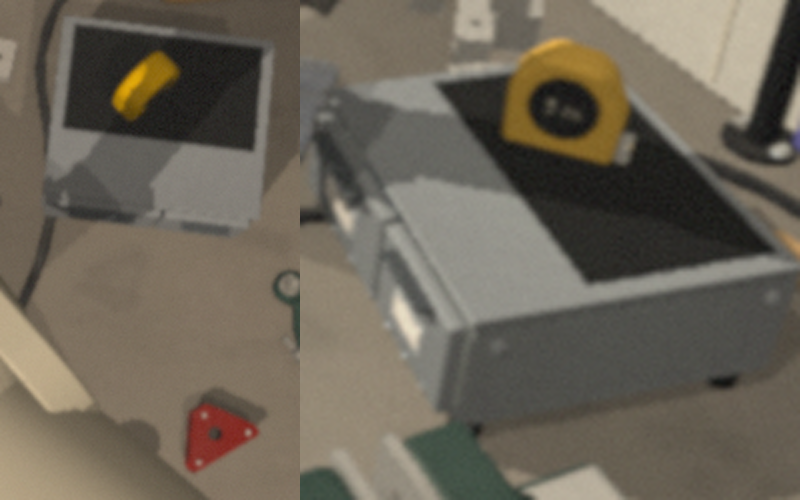

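View pics/c2.png

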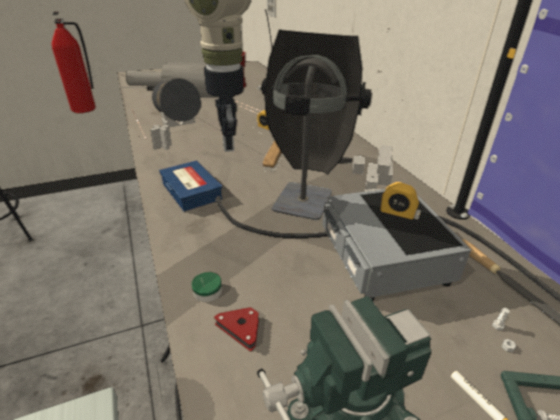

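```bash
python3 -c "
from workcell import env
print(env.hand_in())"
```

```text
the job is handed in; nothing more can be done
None
```

I shut the lid of the blue tin first, then pushed the wide drawer and the narrow drawer home at about 40–65 mm/s, and handed the job in. The clock read about 22 s, and I got no verdict back.

- **Lid:** I pushed it over and pressed it down until the fingertips met about 20 N with the TCP 68 mm above the bench; the shut lid's top is at 67 mm. Both drawers were still well out. The pictures after that showed the lid flat.
- **Drawers:** Each was pushed until it stopped moving, at about 7 N. The two fingertip stop positions agree within about 1 mm along the chest. The last pictures show both fronts against the chest.
- **Paste tin:** It shows in the same place in the side camera, within about 2 pixels. In the last top picture the arm hides it, and the network reported a wrong object there, so I did not use that.
- **Gas cups:** They were standing each time I could see them. I could not see them over the last part of the push or inside the closed drawer. I have no direct check that they are still upright.
- **Arm:** It was clear of everything when I handed in.

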